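# Set and lock a bonding press

### The arm

A 6-joint arm with a two-finger parallel gripper is mounted at the origin on a cart in front of the work surface, level with it; the furniture and walls round the work are solid. World frame = base frame: x ahead of the robot, y to its left, z up, the work surface at z = 0. Lengths are in mm, angles in rad, forces in N, time in s.
With the tool pointing down it reaches from about 350 to 875 mm from the base axis. Payload 4.2 kg.
Tool frame: the origin (TCP) lies between the finger pads; the fingertips stand 19 mm ahead of it and the grasp point (between the pads) is the TCP; z points along the fingers, x is the direction in which the jaws open and shut, and the axes are right-handed (so a half turn about z gives the same grasp; the last joint's range is limited). The gripper opens to 87 mm and grips with 3 to 60 N. Pads are 19 mm wide; open, the fingers measure 117 mm over their backs; the gripper's body (75 mm by 190 mm) begins 51 mm behind the grasp point.
Start: joints at [1.407, 0.385, 0.008, 0, -1.194, -0.259], TCP at [256.414, 569.957, 241.55] pointing down, gripper open.
Joint ranges: [-3.14, 3.14], [-1.21, 2.06], [-1.07, 1.41], [-3.16, 2.05], [-2.99, -0.16], [-3.1, 3.1]. Speed limits (rad/s): [2.79, 2.79, 3.14, 3.14, 3.14, 3.14].

### API

Orientations are given as a unit quaternion [x, y, z, w].
In Python, from plant import manip, jaws, kinematics, readout, capture, workorder, boxes_of, regions_of gives the robot as it stands. Calls block until the motion is done:
- manip.move_ptp(position, orientation): joint-space move of the TCP to a pose.
- manip.servo_line(position, rate=150, frame=None, force_limit=None): straight line of the TCP; frame=None keeps the orientation; rate is the mean speed in mm/s. With force_limit (N) it stops when the force on the tool has changed by that much, and returns True; else False.
- manip.goto_joints(angles): joint-space move.
- jaws.move_gripper(opening, force=None): opening from 0.0 (shut) to 1.0 (fully open); force is the grip in N (None keeps the last); returns when the fingers have stopped.
- manip.wait(seconds).
- kinematics.solve_ik(position, orientation): joint angles nearest the present ones, or None.
- readout.get_state(): the state.
- capture(name): name is "scene" or "side" or "wrist"; returns a dict with "pixels" (400x640x3 uint8, blue, green, red), "intrinsics" (3x3 intrinsics, pixels), "R" (3x3) and "t" (3): a world point X has camera coordinates R X + t. Camera axes: x right, y down, z forward; pixel columns grow to the right and rows downward; lengths in mm; the calibration is good to about 2 mm. A picture is of the moment at which its call begins. There is no depth.
A pose or a line that the arm cannot do raises manip.IKError and nothing moves.
- workorder.finish_job(): hands the job in, once; it reports no verdict.
Trained networks look in a picture, given as the dict that the camera call returned (one of the last four; its "shot" number tells which), for a name from the list of things; names that differ only in an ending like _2 or _b are one class to them, and where a whole thing is asked for, a point or a joint stands for the part that bears it (a point fixed in the world has none). Each returns a list of dicts, best first, with "p" (0 to 1); they miss things now and then, are a little off and sometimes report something else, mostly with a low value. They report only what shows in the picture. A call takes as long as a camera call.
- boxes_of(picture, name): "centre" ([column, row] in pixels, amid what is visible of it).
- regions_of(picture, name): "pixels" (400x640 bool, what is visible of it) and "centre" ([column, row] in pixels, amid what is visible of it).
The state is a dict: "t": time; "joint_pos": joint angles; "joint_vel": joint speeds; "effort": joint torques, N m; "eef_pos": TCP position; "ee_rot": TCP orientation; "contact_force": force on the tool from outside, world axes, zero at the start; "wrist_torque": the same for the moment, N m; "opening": opening from 0.0 (shut) to 1.0 (fully open).
Only numpy, scipy, OpenCV 4.12 (cv2) and the standard library are available. Lean on these libraries where they do the work, as an engineer would, in place of code of your own. Each camera call takes 0.05 s, during which the arm holds its last target.

### The job

Clamp the puck that lies in the bench press: push the hand wheel clockwise (seen from above) by its upright handle through exactly one full turn, so that the handle stops where it stood at the start. Then push the ball-ended lock lever below the wheel clockwise, as far as it goes. Leave the puck in its nest and the other things on the bench where they are.

Things in the scene. Friction and masses are not known exactly. Their poses are not given: they have to be found in the camera images.
- press: Grey cast C-frame press, fixed to the bench, column at the back (its own +x). Origin: underside of the base, on the vertical screw axis. Base 150 x 130 x 18 mm (95 mm back of the axis), column and arm 123 mm high; only lock lever and wheel stand above. Upright panels at the far left (y over 0.45) must be passed at 0.4 m height; a lamp arm hangs over the right (y under -0.25).
- wheel_center (a point): Centre of the hand wheel, on its vertical axis, at the mid-plane of the rim. The wheel is bare aluminium: a round rim (centre-line radius 60 mm, bar 14 mm thick, so its top is 7 mm above this point), three thin spokes and a hub; hub nut and screw end stand up to 28 mm above this point within 10 mm of the axis. About 160 mm above the bench at the start; wheel and screw go down 4 mm per turn.
- handle (a point): Middle of the upright handle of the hand wheel, 60 mm from the wheel axis and 35 mm above the rim's mid-plane. The handle is a black plastic revolving grip, 21 mm in diameter, that rises from 10 to 62 mm above the rim's mid-plane.
- grip: The same revolving grip as a body (the part to push). Origin: on the grip's own vertical axis, level with the mid-plane of the rim (35 mm below the point 'handle'); its yaw is free.
- press_wheel (a joint): Angle of the hand wheel (rad), growing clockwise seen from above; one turn is 6.283. It starts anywhere from -1.4 to 1.4, turns stiffly (about 3 N at the handle), stays where it is left, and has stops at -1.7 and 8.4. One clockwise turn lowers the screw and its sprung foot by 4 mm, which brings the foot onto the puck and presses it with several newtons.
- lever_knob (a point): Centre of the black ball (28 mm in diameter) at the end of the lock lever. The lever is a bent steel bar on a nut round the press's screw, turns about the same vertical axis as the wheel, below the wheel, and comes out on the left of the press, bent upward outside the rim; the ball is 130 mm from the axis and 185 mm above the bench.
- lock_lever (a joint): Angle of the lock lever (rad), growing clockwise seen from above: 0 to 0.12 free (start, ball front left of the press), 1.05 locked at its stop (ball back left). About 1.5 N at the ball; it stays where it is left.
- puck: The clamped piece: black round specimen puck, 47 mm in diameter, 10 mm thick, loose in the round nest (5 mm deep, 50 mm wide) of the press base under the foot. Origin: centre of its underside.
- foot: Sprung steel foot, 34 mm in diameter, at the lower end of the screw; at the start it stands 0.3 to 2.1 mm clear above the puck. Origin: on the screw axis, level with the underside of the press base.
- jar: White screw jar with black lid, 48 mm in diameter, 52 mm high, standing right of the press. Origin: centre of the underside. A bystander.
- bottle: White dropper bottle with blue cap, 34 mm in diameter, 105 mm high, standing right of the press. Origin: centre of the underside. A bystander.
- brush: Small wooden-handled brush, 145 mm long, 14 mm wide, lying right in front of the press. Origin: its middle, on the bench. A bystander.
- tweezers: Steel tweezers, 127 mm long, lying in front of the press. Origin: its middle, on the bench. A bystander.
- spare_puck: A second black puck, 47 mm in diameter, 10 mm thick, lying in a small blue tray, far right under the lamp arm. Origin: centre of its underside. A bystander.
- loupe: Black eye loupe, 36 mm in diameter, 35 mm high, standing left in front of the green bins. Origin: centre of its underside. A bystander.
- caliper: Digital caliper, 234 mm long, lying at the front edge of the bench, left. Origin: its middle, on the bench. A bystander.
- blower: Black rubber air blower, 50 mm in diameter, 90 mm high, standing behind the press, right. Origin: centre of its underside. A bystander.

How it is judged (in metres and radians):
On the way, in this order (a step that is already met when the one before it is completed fails the run):
1. the handle is pushed to the far side of the wheel by the fingers on its grip, with the lock lever still free (distance of handle from where it was at the start of the episode above 0.112 m and value of joint press_wheel above 1.5 rad and value of joint lock_lever below 0.3 rad and contact force between the fingers and grip above 0.2 N), for 0.05 s.
2. the wheel has made one whole turn and the handle rests where it began, with the lock lever still free (distance of handle from where it was at the start of the episode below 0.016 m and value of joint press_wheel above 4.5 rad and value of joint lock_lever below 0.3 rad), for 0.3 s.
3. the lock lever is pushed to its stop (value of joint lock_lever above 0.95 rad), for 0.2 s.
At the end, for the whole second after the job is handed in: The wheel has turned once clockwise and rests with its handle within 16 mm (15 degrees) of where it began, the foot presses the puck in its nest with more than 2 N, and the lock lever is within 0.1 rad of its stop (distance of handle from where it was at the start of the episode below 0.016 m and value of joint press_wheel between 4.5 and 8.1 rad and value of joint lock_lever above 0.95 rad and contact force between foot and puck above 2 N and distance of puck from where it was at the start of the episode below 0.006 m and velocity of joint press_wheel between -0.1 and 0.1 rad/s); the robot touches nothing.
It fails at once if the puck is shifted or lifted out of its nest (distance of puck from where it was at the start of the episode above 0.006 m).
It fails at once if a bystander is lifted or knocked away (distance of any of jar, bottle, brush, tweezers, spare_puck, loupe, caliper, blower from where it was at the start of the episode above 0.02 m).
It also fails if it takes over 72 s, if anything falls off the work surface, if the arm or the gripper's body presses on something with over 40 N, if the wrist force passes 120 N, or if a joint passes its speed limit or range.

## Working session

There is one attempt and no reset: what is moved stays moved. The work goes in short steps, each a Python script; the robot and the scene stay as the last script left them, time stands still between calls to the robot, and variables do not carry over. Pictures are saved under pics/ and viewed, and the job is handed in when it is done.

```bash
ls; mkdir -p pics; cat > h.py <<'E'
import numpy as np, cv2
from plant import manip, jaws, kinematics, readout, capture, workorder, boxes_of, regions_of
def ray(p,uv):
    K=np.array(p["intrinsics"]);R=np.array(p["R"]);t=np.array(p["t"])
    d=R.T@np.linalg.solve(K,[uv[0],uv[1],1.]);return -R.T@t,d/np.linalg.norm(d)
def atz(p,uv,z):
    c,d=ray(p,uv);return c+d*(z-c[2])/d[2]
def tri(obs):
    A=np.zeros((3,3));b=np.zeros(3)
    for p,uv in obs:
        c,d=ray(p,uv);M=np.eye(3)-np.outer(d,d);A+=M;b+=M@c
    X=np.linalg.solve(A,b);return X
def proj(p,X):
    q=np.array(p["intrinsics"])@(np.array(p["R"])@np.array(X,float)+np.array(p["t"]));return q[:2]/q[2]
E
python3 - <<'E'
from h import *
P={}
for n in ["scene","side","wrist"]:
    P[n]=capture(n);cv2.imwrite(f"pics/a_{n}.png",P[n]["pixels"]);print(n,np.round(ray(P[n],(320,200)),2).tolist())
for k in ["grip","handle","wheel_center","lever_knob","press"]:
    o=[]
    for n in ["scene","side","wrist"]:
        r=boxes_of(P[n],k)
        print(k,n,[(np.round(x["centre"],1).tolist(),round(x["p"],2)) for x in r[:3]])
        if r and n!="wrist":o.append((P[n],r[0]["centre"]))
    if len(o)==2: 
        X=tri(o);print("  tri",X.round(1),[np.round(proj(a,X)-b,1) for a,b in o])
s=readout.get_state();print(s)
E
```

```text
pics
scene [[-430.06, -661.28, 645.82], [0.74, 0.55, -0.39]]
side [[367.01, -982.82, 751.75], [0.15, 0.83, -0.53]]
wrist [[317.77, 542.7, 383.45], [-0.22, 0.1, -0.97]]
grip scene [([270.3, 256.4], 0.7), ([396.6, 225.1], 0.52)]
grip side [([302.2, 192.1], 0.7)]
grip wrist []
  tri [515.9 241.  -37.3] [array([ -3.9, -14.9]), array([-1.4, 12.3])]
handle scene [([329.6, 200.0], 0.58)]
handle side [([303.6, 190.3], 0.63)]
handle wrist []
  tri [495.5  -2.3 167.2] [array([0., 0.]), array([ 0., -0.])]
wheel_center scene [([274.2, 254.8], 0.65), ([333.3, 202.5], 0.57), ([394.6, 224.0], 0.43)]
wheel_center side [([305.3, 190.3], 0.59), ([337.6, 255.5], 0.46)]
wheel_center wrist []
  tri [526.  234.9 -30.7] [array([ -4. , -15.9]), array([-1.6, 13.2])]
lever_knob scene [([289.9, 195.0], 0.69), ([329.1, 205.9], 0.23)]
lever_knob side [([291.1, 191.6], 0.49)]
lever_knob wrist []
  tri [467.4  92.3 140.2] [array([3.8, 9.2]), array([-0.5, -8.3])]
press scene [([330.5, 228.6], 0.62)]
press side [([301.0, 192.8], 0.73), ([308.0, 217.1], 0.63)]
press wrist []
  tri [484.5  -2.9 124.3] [array([ -3.5, -11.6]), array([-0.8, 10.4])]
{'t': 0.9, 'joint_pos': array([ 1.40660008e+00,  3.84662784e-01,  7.91472792e-03, -7.65902424e-06,
       -1.19400169e+00, -2.58586642e-01]), 'joint_vel': array([-0.00127908,  0.00107266, -0.00196456,  0.001534  , -0.00103111,
        0.00134665]), 'effort': array([ 4.03109816e-04, -3.90455532e+01,  1.87623847e+01,  4.22471255e+00,
        1.54593273e-02, -1.48513692e-05]), 'eef_pos': array([256.4120506 , 569.96014732, 241.57720127]), 'ee_rot': array([-5.42999784e-01,  8.39732835e-01,  1.96226377e-05,  1.30385541e-05]), 'contact_force': array([-0.26991373,  0.11790817,  0.31059771]), 'wrist_torque': array([ 0.00786523,  0.00611252, -0.01523588]), 'opening': 1.0003458036914747}
```

```bash
python3 - <<'E'
import cv2
a=cv2.imread("pics/a_scene.png");b=cv2.imread("pics/a_side.png")
cv2.imwrite("pics/a_sc2.png",cv2.resize(a[140:300,220:420],None,fx=4,fy=4)[:600])
cv2.imwrite("pics/a_si2.png",cv2.resize(b[130:270,220:420],None,fx=4,fy=4)[:600])
E
```

```text
(no output)
```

View pics/a_scene.png

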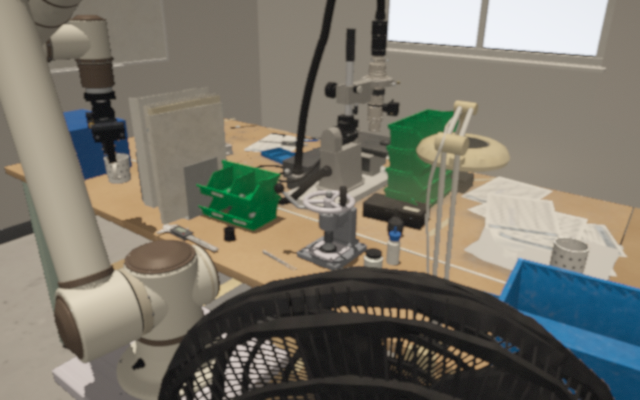

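View pics/a_side.png

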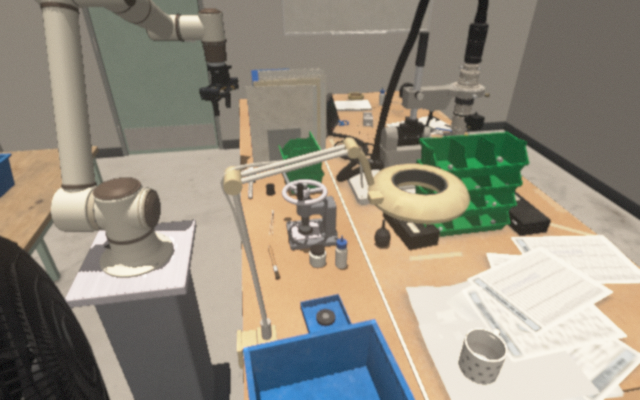

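```bash
ls pics
```

```text
a_sc2.png
a_scene.png
a_si2.png
a_side.png
a_wrist.png
```

View pics/a_sc2.png

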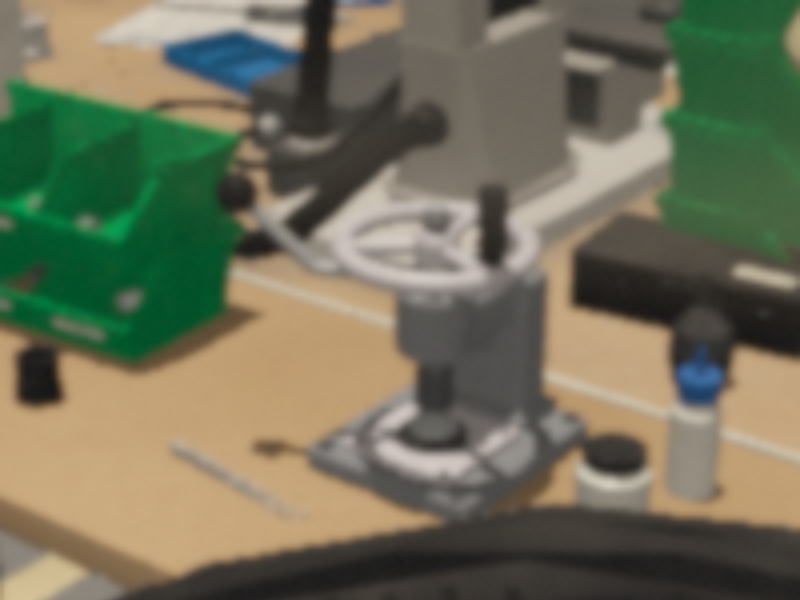

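View pics/a_si2.png

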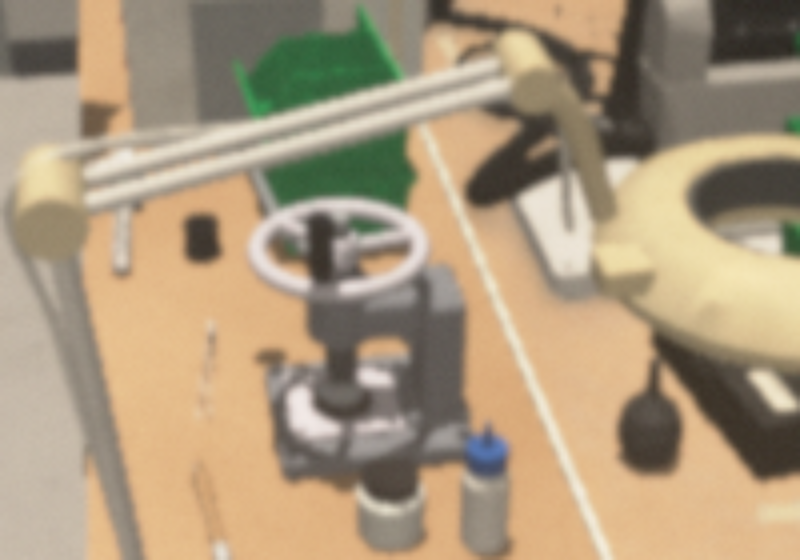

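The wheel, handle and knob are visible in the scene view: handle about (343,196), wheel centre about (329,201), knob about (279,187). In the side view the handle is near (300,192) and the wheel near (305,192), while the knob is hidden behind the lamp arm. I'll triangulate these, then go over the panels for a wrist view.

```bash
python3 - <<'E'
from h import *
a=capture("scene");b=capture("side")
for n,u,v in [("handle",(343,196),(300.2,192)),("wheel",(329,201.5),(304.7,191.7))]:
    X=tri([(a,u),(b,v)]);print(n,X.round(1),proj(a,X)-u,proj(b,X)-v)
print("knob z185",atz(a,(279,187.5),185).round(1))
print("wheel z160",atz(a,(329,201.5),160).round(1),atz(b,(304.7,191.7),160).round(1))
print("handle z195",atz(a,(343,196),195).round(1),atz(b,(300.2,192),195).round(1))
p=np.array([256.4,570,420]);q=readout.get_state()["ee_rot"]
w=capture("wrist");R=np.array(w["R"]);print(R.round(2)); 
for pos in [(400,0,420),(400,50,420),(380,0,400)]:
  for ori in ([1,0,0,0],[0.7071,0.7071,0,0],[0.7071,-0.7071,0,0]):
    print(pos,ori,kinematics.solve_ik(pos,ori))
E
```

```text
handle [479.2 -54.2 195.3] [0.20039993 0.54560414] [-0.00113572 -0.51305942]
wheel [499.2   1.9 160.2] [0.07400625 0.20282467] [-2.54252903e-05 -1.88131267e-01]
knob z185 [447.8 124.7 185. ]
wheel z160 [500.7   3.2 160. ] [499.1   1.3 160. ]
handle z195 [482.4 -51.4 195. ] [478.9 -56.4 195. ]
[[-0.41 -0.91 -0.  ]
 [-0.88  0.4   0.25]
 [-0.22  0.1  -0.97]]
(400, 0, 420) [1, 0, 0, 0] [ 0.41097137 -0.09720835 -0.1336581   0.         -1.53434658  2.73062129]
(400, 0, 420) [0.7071, 0.7071, 0, 0] [ 0.41097137 -0.09720835 -0.1336581   0.         -1.53434658 -1.98176769]
(400, 0, 420) [0.7071, -0.7071, 0, 0] [ 0.41097137 -0.09720835 -0.1336581   0.         -1.53434658  1.15982496]
(400, 50, 420) [1, 0, 0, 0] [ 0.53196362 -0.0911539  -0.1283667   0.         -1.53358352  2.60962903]
(400, 50, 420) [0.7071, 0.7071, 0, 0] [ 0.53196362 -0.0911539  -0.1283667   0.         -1.53358352 -2.10275995]
(400, 50, 420) [0.7071, -0.7071, 0, 0] [ 0.53196362 -0.0911539  -0.1283667   0.         -1.53358352  1.03883271]
(380, 0, 400) [1, 0, 0, 0] [ 0.43402534 -0.13449174 -0.21265745  0.         -1.49263062  2.70756731]
(380, 0, 400) [0.7071, 0.7071, 0, 0] [ 0.43402534 -0.13449174 -0.21265745  0.         -1.49263062 -2.00482167]
(380, 0, 400) [0.7071, -0.7071, 0, 0] [ 0.43402534 -0.13449174 -0.21265745  0.         -1.49263062  1.13677098]
```

View pics/a_wrist.png

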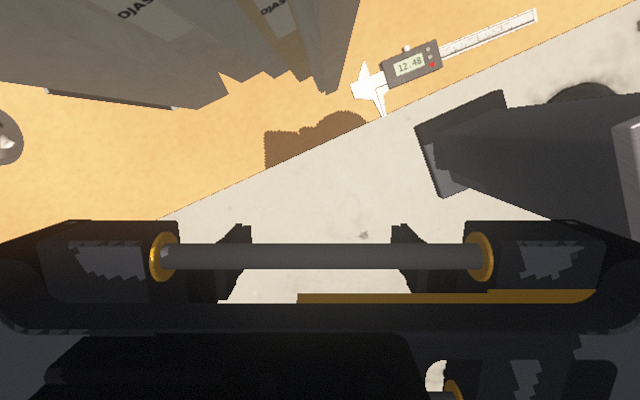

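```bash
python3 - <<'E'
from h import *
q=[0.70710678,-0.70710678,0,0]
manip.servo_line([256.4,570,460],rate=250)
manip.move_ptp([370,40,460],q)
P={}
for n in ["wrist","scene"]:
    P[n]=capture(n);cv2.imwrite(f"pics/b_{n}.png",P[n]["pixels"])
p=P["wrist"]
for k in ["grip","handle","wheel_center","lever_knob","foot"]:
    r=boxes_of(p,k)
    print(k,[(np.round(x["centre"],1).tolist(),round(x["p"],2)) for x in r[:3]])
import pickle;pickle.dump(P,open("b.pkl","wb"))
s=readout.get_state();print(s["t"],s["eef_pos"],s["joint_pos"])
E
```

```text
grip [([387.9, 97.8], 0.61)]
handle [([349.1, 88.7], 0.62)]
wheel_center [([343.6, 92.5], 0.61)]
lever_knob [([277.4, 120.5], 0.65)]
foot []
4.3833 [370.13172429  40.28240266 459.90558803] [ 5.52016055e-01 -1.50129599e-01 -8.31712770e-02 -1.14230247e-06
 -1.63804977e+00  1.01927004e+00]
```

View pics/b_wrist.png

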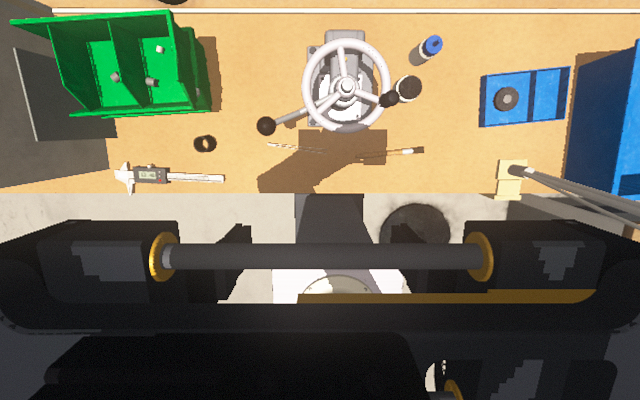

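The wrist view shows the wheel ring centred near (345,85), the grip near (388,98), the knob at (266,126) and the green bins well to the left. I'll locate these with the calibration.

```bash
python3 - <<'E'
from h import *
import pickle
P=pickle.load(open("b.pkl","rb"));p=P["wrist"]
im=p["pixels"]
cv2.imwrite("pics/b_crop.png",cv2.resize(im[20:150,230:430],None,fx=4,fy=4))
C=np.array([499.2,1.9,160])
o=im.copy();o=cv2.resize(o,None,fx=4,fy=4,interpolation=cv2.INTER_CUBIC)
def draw(C,z,r,col):
    pts=np.array([proj(p,[C[0]+r*np.cos(t),C[1]+r*np.sin(t),z]) for t in np.linspace(0,6.28,60)])
    cv2.polylines(o,[((pts+.5)*4).astype(int)],True,col,1)
draw(C,160,67,(0,0,255));draw(C,160,53,(0,0,255))
cv2.imwrite("pics/b_ov.png",o[80:600,920:1720])
for z,uv in [(195,(388,98)),(185,(266,126)),(160,(345.5,85))]: print(z,atz(p,uv,z).round(1))
E
```

```text
195 [480.4 -52.6 195. ]
185 [443.1 120.7 185. ]
160 [502.5   3.9 160. ]
```

View pics/b_ov.png

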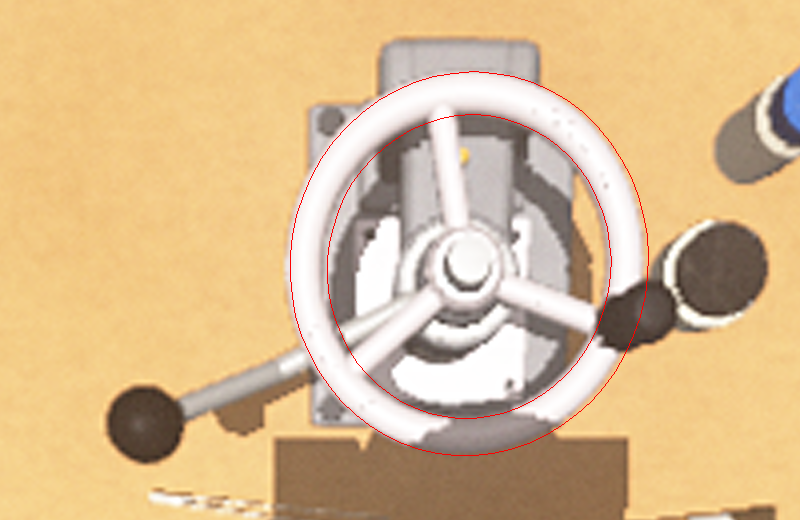

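```bash
cat >> h.py <<'E'
def Q(deg):
    a=np.radians(deg)/2;return [np.cos(a),np.sin(a),0,0]
C=np.array([500.,3.0]);PHI0=-109.8;H=42
E
python3 - <<'E'
from h import *
for s in range(0,361,30):
    phi=np.radians(PHI0-s);x,y=C+60*np.array([np.cos(phi),np.sin(phi)])
    dev=15+(38-15)*s/360;az=PHI0+90-s+dev
    j1=np.degrees(np.arctan2(y,x)+np.arcsin(160/np.hypot(x,y)));
    J=kinematics.solve_ik([x,y,202-4*s/360],Q(az));print(s,round(az+180-j1,1),None if J is None else np.degrees(J).round(1)[[0,1,2,4,5]])
E
```

```text
0 162.2 [ 13.   10.2 -22.4 -57.4 162.2]
30 131.1 [ 16.    7.5 -25.8 -56.7 131.1]
60 98.8 [ 20.3   6.1 -27.5 -56.4  98.8]
90 66.8 [ 24.1   6.4 -27.2 -56.4  66.9]
120 36.6 [ 26.2   8.4 -24.8 -56.7  36.7]
150 8.6 [ 26.1  11.3 -21.2 -57.5   8.7]
180 -17.6 [ 24.3  14.3 -17.3 -58.5 -17.6]
210 -42.7 [ 21.3  16.5 -14.1 -59.3 -42.7]
240 -67.5 [ 18.   17.7 -12.5 -59.8 -67.5]
270 -92.5 [ 14.9  17.4 -12.9 -59.7 -92.4]
300 -118.3 [  12.7   15.9  -15.1  -58.9 -118.3]
330 -145.6 [  11.9   13.4  -18.7  -57.9 -145.6]
360 -174.8 [  13.    10.4  -22.7  -56.8 -174.8]
```

```bash
python3 - <<'E'
from h import *
hx,hy=480.,-53.
jaws.move_gripper(0.65)
manip.move_ptp([hx,hy,290],Q(PHI0+105))
print(np.degrees(readout.get_state()["joint_pos"]).round(1))
p=capture("wrist");cv2.imwrite("pics/c_wrist.png",p["pixels"])
hit=manip.servo_line([hx,hy,202],rate=100,force_limit=6)
s=readout.get_state();print(hit,s["t"],s["eef_pos"].round(1),s["contact_force"].round(2))
for n in ["scene","side"]:
    b=capture(n);cv2.imwrite(f"pics/c_{n}.png",cv2.resize(b["pixels"][120:270,220:420],None,fx=4,fy=4))
E
```

```text
[ 13.    6.  -14.    0.  -69.9 162.1]
False 7.875 [480.5 -52.9 202.7] [-0.74 -0.03 -0.13]
```

View pics/c_scene.png

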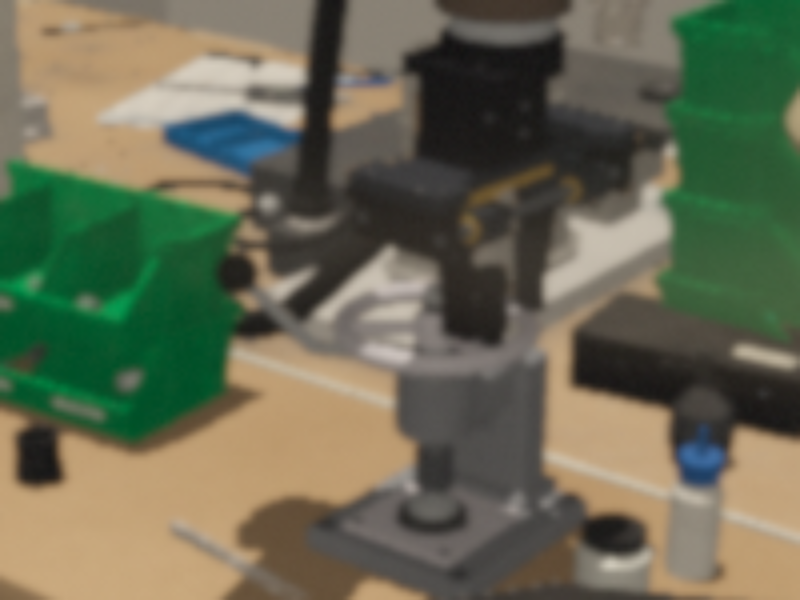

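View pics/c_side.png

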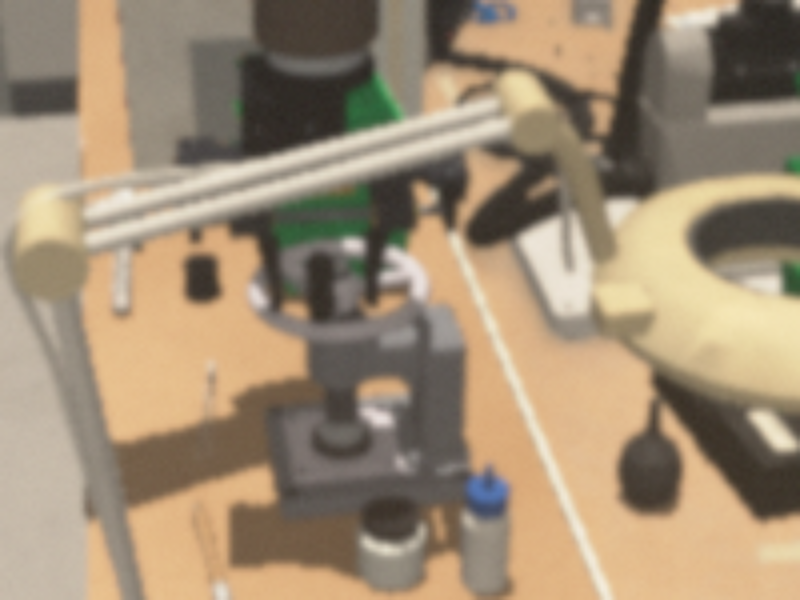

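The side view shows the fingers straddling the grip, with finger tips at crop x≈272 and 375 and the grip at 320. The scene view agrees, so I'll close gently.

```bash
python3 - <<'E'
from h import *
jaws.move_gripper(0.1,force=8)
s=readout.get_state();print(s["t"],s["opening"]*87,s["eef_pos"].round(1),s["contact_force"].round(2))
for n in ["scene","side"]:
    b=capture(n);cv2.imwrite(f"pics/d_{n}.png",cv2.resize(b["pixels"][120:270,220:420],None,fx=4,fy=4))
E
```

```text
8.6917 19.916818069706455 [479.3 -53.1 201.9] [-2.65 -0.47  2.15]
```

View pics/d_side.png

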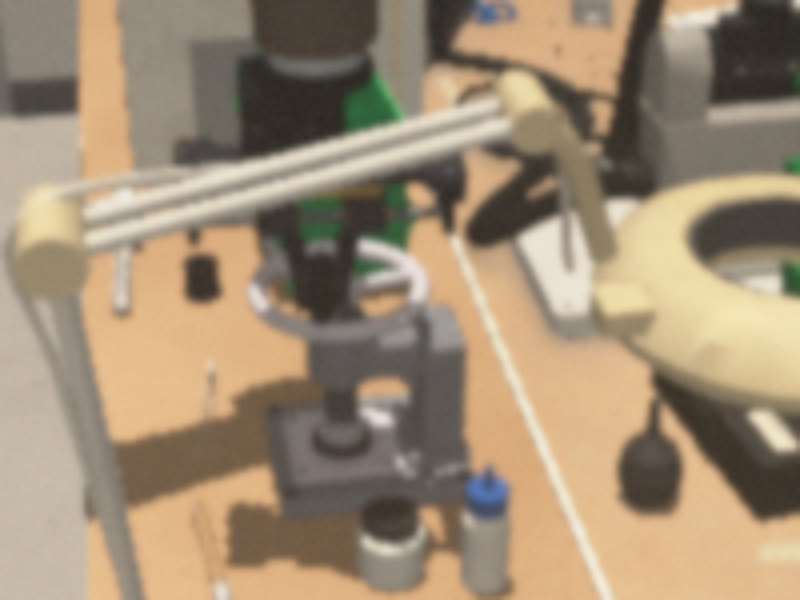

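```bash
cat > turn.py <<'E'
from h import *
import sys
a,b,st=map(int,sys.argv[1:4])
for s in range(a+st,b+1,st):
    phi=np.radians(PHI0-s);x,y=C+60*np.array([np.cos(phi),np.sin(phi)])
    az=PHI0+90-s+15+25*s/360
    h=manip.servo_line([x,y,202-4*s/360],rate=60,frame=Q(az),force_limit=30)
    S=readout.get_state();f=S["contact_force"];t=np.array([np.sin(phi),-np.cos(phi)])
    print(s,h,round(S["t"],1),"op",round(S["opening"]*87,1),"ft",round(f[:2]@t,1),"fr",round(f[:2]@[np.cos(phi),np.sin(phi)],1),"fz",round(f[2],1),"err",(S["eef_pos"]-[x,y,202-4*s/360]).round(1))
    if h: break
E
python3 turn.py 0 60 15
```

```text
15 False 9.2 op 19.5 ft 0.1 fr 1.6 fz -0.3 err [-0.1 -0.1 -0.1]
30 False 9.6 op 19.6 ft 0.8 fr 2.4 fz 1.1 err [-0.4 -0.1 -0.1]
45 False 10.0 op 19.8 ft 1.6 fr 3.8 fz 2.0 err [-0.6 -0.1 -0.1]
60 False 10.4 op 19.6 ft 1.6 fr 5.2 fz 4.2 err [-0.7 -0.1 -0.1]
```

```bash
python3 - <<'E'
from h import *
o=[]
for n in ["scene","side"]:
    b=capture(n);o.append(cv2.resize(b["pixels"][150:230,250:380],None,fx=5,fy=3.7))
cv2.imwrite("pics/e.png",np.vstack(o)[:600])
E
```

```text
(no output)
```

View pics/e.png

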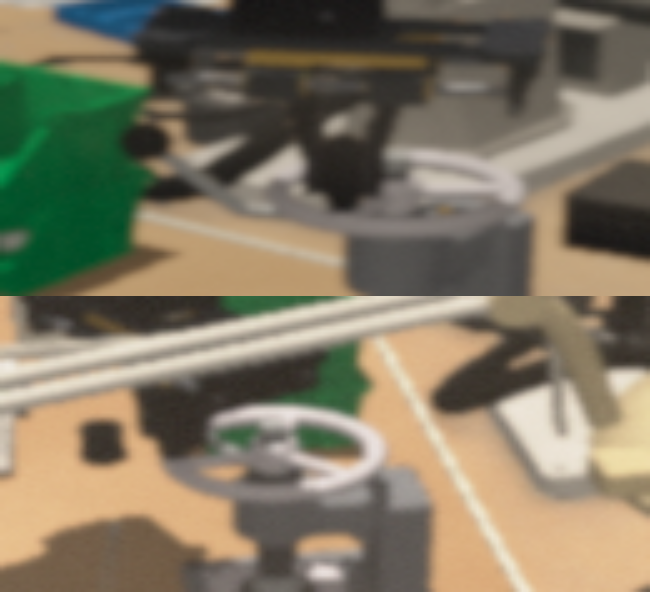

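The grip is still between the fingers and the wheel has turned so the handle is at the front. Continuing.

```bash
python3 turn.py 60 240 15
```

```text
75 False 10.9 op 19.7 ft -0.2 fr 5.8 fz 3.5 err [-0.8  0.  -0.1]
90 False 11.3 op 19.6 ft -0.5 fr 7.7 fz 4.9 err [-0.7  0.4 -0.2]
105 False 11.8 op 19.8 ft -0.2 fr 7.0 fz 2.7 err [-0.2  1.  -0.2]
120 False 12.2 op 19.9 ft -0.3 fr 4.9 fz 1.9 err [ 0.7  1.4 -0.1]
135 False 12.6 op 20.0 ft 2.9 fr 3.0 fz -2.0 err [ 1.4  1.2 -0. ]
150 False 13.0 op 19.8 ft 0.6 fr 4.1 fz -1.1 err [ 0.6  0.4 -0.1]
165 False 13.4 op 20.4 ft 0.9 fr 1.1 fz -3.2 err [ 0.3 -0.  -0. ]
180 False 13.8 op 19.7 ft 0.5 fr 1.1 fz -2.5 err [ 0.1 -0.3 -0. ]
195 False 14.2 op 20.1 ft 0.8 fr 0.0 fz -1.9 err [-0.3 -0.5 -0. ]
210 False 14.6 op 20.1 ft 2.0 fr -1.5 fz -1.0 err [-0.5 -0.5 -0.1]
225 False 15.0 op 20.2 ft -0.3 fr -3.9 fz -0.7 err [-0.8 -0.4 -0.1]
240 False 15.4 op 19.9 ft 0.3 fr -4.3 fz 1.4 err [-1.  -0.2 -0.1]
```

```bash
python3 turn.py 240 360 15; python3 - <<'E'
from h import *
manip.wait(0.5)
o=[]
for n in ["scene","side"]:
    b=capture(n);o.append(cv2.resize(b["pixels"][150:230,250:380],None,fx=5,fy=3.7))
cv2.imwrite("pics/f.png",np.vstack(o)[:600])
E
```

```text
255 False 15.8 op 20.6 ft 0.4 fr -6.1 fz 2.9 err [-1.2  0.1 -0.1]
270 False 16.2 op 20.0 ft 0.6 fr -6.3 fz 1.8 err [-1.1  0.6 -0.1]
285 False 16.7 op 20.0 ft 0.4 fr -5.6 fz 0.3 err [-0.7  1.1 -0.1]
300 False 17.1 op 20.2 ft 0.1 fr -5.5 fz 0.2 err [ 0.   1.4 -0.1]
315 False 17.5 op 20.2 ft -1.1 fr -4.9 fz -0.6 err [ 0.7  1.3 -0. ]
330 False 17.9 op 20.2 ft -1.4 fr -5.3 fz -2.0 err [0.6 0.7 0. ]
345 False 18.3 op 19.9 ft -0.2 fr -4.8 fz -2.8 err [0.5 0.3 0. ]
360 False 18.7 op 19.9 ft 0.6 fr -3.4 fz -3.7 err [ 0.3 -0.   0. ]
```

View pics/f.png

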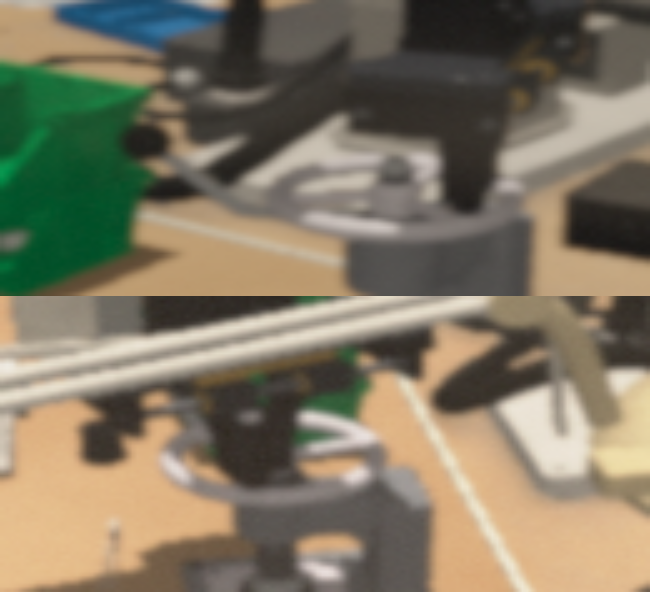

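The handle is back in its starting place. I'll release it, lift clear and check.

```bash
python3 - <<'E'
from h import *
jaws.move_gripper(0.5)
s=readout.get_state();e=s["eef_pos"];print(s["contact_force"].round(1),e)
manip.servo_line([e[0],e[1],300],rate=120)
jaws.move_gripper(0.0,force=20)
manip.move_ptp([370,40,420],[0.70710678,-0.70710678,0,0])
s=readout.get_state();print(s["t"],np.degrees(s["joint_pos"]).round(1))
p=capture("wrist");cv2.imwrite("pics/g.png",p["pixels"])
cv2.imwrite("pics/g_c.png",cv2.resize(p["pixels"][0:150,230:430],None,fx=4,fy=4))
for k in ["grip","lever_knob"]:
    print(k,[(np.round(x["centre"],1).tolist(),round(x["p"],2)) for x in boxes_of(p,k)[:3]])
print(proj(p,[480,-53,195]),proj(p,[443.1,120.7,185]))
b=capture("scene");cv2.imwrite("pics/g_sc.png",cv2.resize(b["pixels"][140:290,220:420],None,fx=4,fy=4))
E
```

```text
[ 0.  -0.6 -0.6] [479.63713929 -53.48484161 198.02461325]
25.3583 [ 31.6  -8.7 -10.3  -0.  -88.4  58.4]
grip [([415.9, 81.7], 0.7), ([392.9, 93.3], 0.69)]
lever_knob [([270.0, 113.2], 0.65)]
[395.33664292  94.54461052] [259.79007988 125.43623872]
```

View pics/g_c.png

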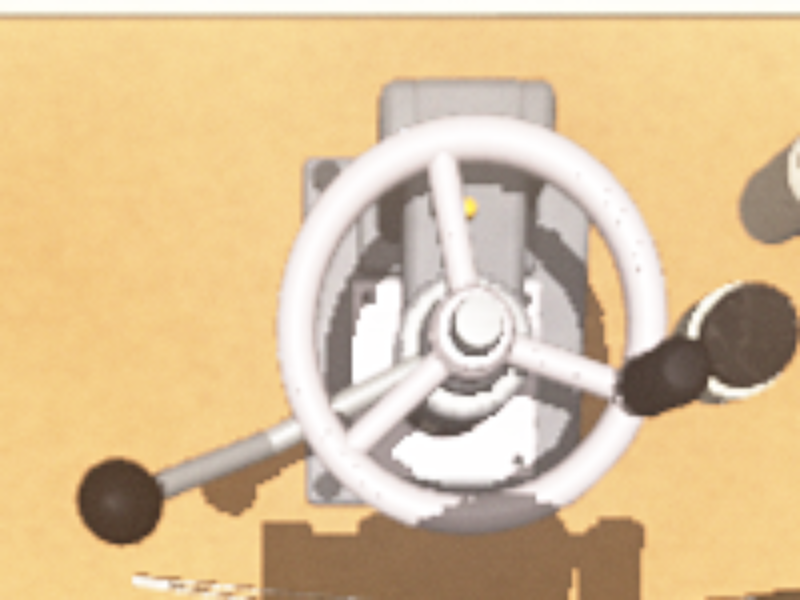

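View pics/g_sc.png

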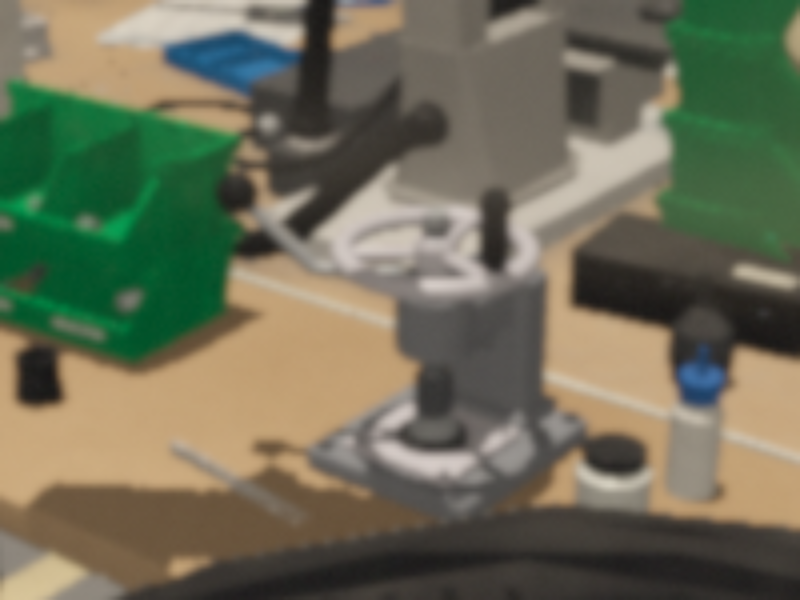

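The handle, at crop (655,378), and the spokes stand as they did at the start. The knob is at (260,125), as predicted. Now the lever, with the jaws shut.

```bash
cat > lever.py <<'E'
from h import *
def T(phi,r=130):
    a=np.radians(phi);return C+r*np.array([np.cos(a),np.sin(a)])
Z=193
x,y=T(137);manip.move_ptp([x,y,290],Q(137))
print(np.degrees(readout.get_state()["joint_pos"]).round(1))
manip.servo_line([x,y,Z],rate=120,force_limit=10)
for phi in list(range(132,72,-6))+[70,68,66,64,62]:
    x,y=T(phi)
    h=manip.servo_line([x,y,Z],rate=70 if phi>72 else 25,frame=Q(phi),force_limit=12)
    S=readout.get_state();f=S["contact_force"];a=np.radians(phi)
    print(phi,h,round(S["t"],1),"ft",round(f[:2]@[np.sin(a),-np.cos(a)],1),"fr",round(f[:2]@[np.cos(a),np.sin(a)],1),round(f[2],1),(S["eef_pos"][:2]-[x,y]).round(1))
    if h: break
cs=[]
for n in ["scene","side"]:
    b=capture(n);cs.append(cv2.resize(b["pixels"][150:230,250:380],None,fx=5,fy=3.7))
cv2.imwrite("pics/i.png",np.vstack(cs)[:600])
E
python3 lever.py
```

```text
[ 35.4  -1.2 -21.7   0.  -69.5 -78.4]
132 False 28.9 ft -0.7 fr 0.4 0.8 [0.3 0.2]
126 False 29.2 ft -0.5 fr -0.0 -0.4 [-0.3 -0.2]
120 False 29.6 ft 0.1 fr -0.6 -0.4 [-0.3 -0.2]
114 False 29.9 ft -0.6 fr 1.1 -0.0 [-0.3 -0.1]
108 False 30.2 ft -0.1 fr 0.1 0.1 [-0.2 -0.1]
102 False 30.6 ft -0.4 fr -0.6 0.2 [-0.2 -0. ]
96 False 30.9 ft 0.4 fr -0.0 0.1 [-0.2  0. ]
90 False 31.3 ft 0.1 fr -0.3 -0.1 [-0.2  0.1]
84 False 31.6 ft 0.6 fr 0.1 -0.3 [-0.1  0.1]
78 False 31.9 ft 0.1 fr 0.4 0.2 [-0.1  0.1]
70 False 32.8 ft -8.0 fr 1.7 3.2 [-1.6  0.5]
68 True 33.0 ft -1.6 fr -0.5 2.1 [-6.   1.6]
```

View pics/i.png

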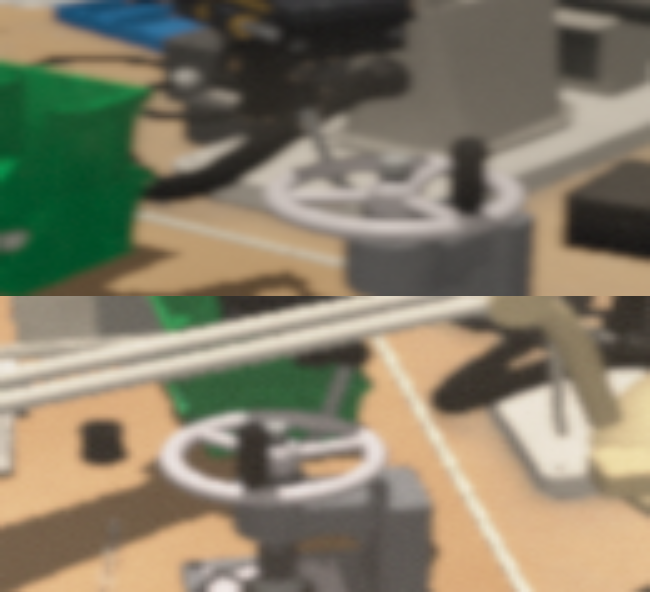

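The push met a firm stop with the tool at about 70°, which puts the ball near 59°. I'll back off, retreat and measure.

```bash
python3 - <<'E'
from h import *
a=np.radians(80);x,y=C+130*np.array([np.cos(a),np.sin(a)])
manip.servo_line([x,y,193],rate=80)
manip.servo_line([x,y,300],rate=150)
manip.move_ptp([370,40,420],[0.70710678,-0.70710678,0,0])
p=capture("wrist")
cv2.imwrite("pics/j_c.png",cv2.resize(p["pixels"][0:150,230:430],None,fx=4,fy=4))
r=regions_of(p,"lever_knob");print([(np.round(k["centre"],1),k["p"]) for k in r])
for k in r[:2]:
    X=atz(p,k["centre"],185);d=X[:2]-C;print(X.round(1),np.hypot(*d),np.degrees(np.arctan2(d[1],d[0])))
print([(np.round(k["centre"],1),k["p"]) for k in boxes_of(p,"grip")])
print(readout.get_state()["t"])
b=capture("scene");cv2.imwrite("pics/j_sc.png",cv2.resize(b["pixels"][140:290,220:420],None,fx=4,fy=4))
E
```

```text
[(array([272.1,  35.8]), 0.58)]
[549.1  99.8 185. ] 108.49890975094918 63.12265948561317
[(array([397. ,  93.3]), 0.87)]
37.5
```

View pics/j_c.png

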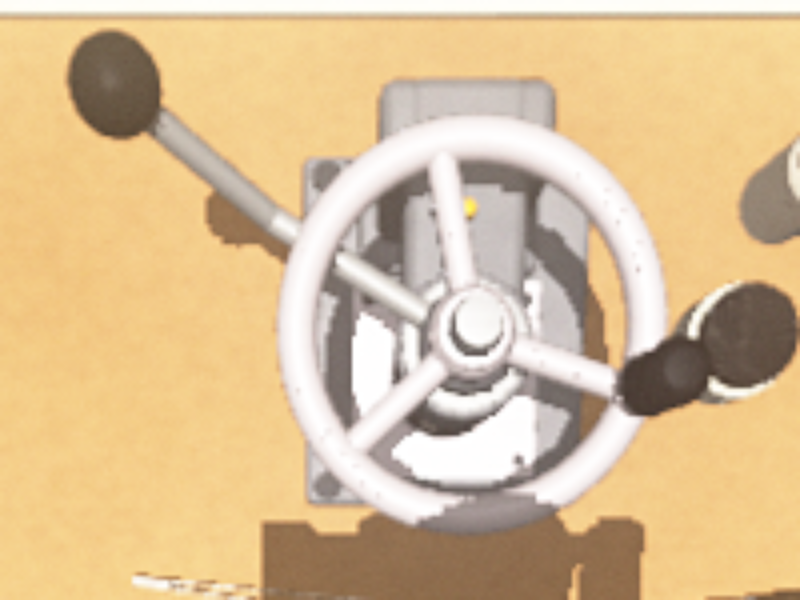

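View pics/j_sc.png

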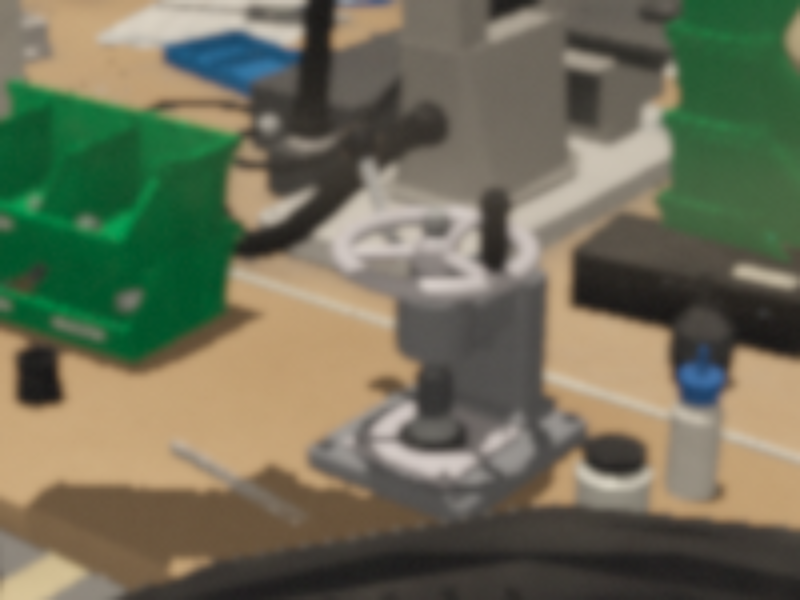

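```bash
python3 - <<'E'
from h import *
p=capture("wrist")
A=[]
for uv in [(258.2,20.7),(259.6,125)]:
    X=atz(p,uv,185);d=X[:2]-C;A.append(np.arctan2(d[1],d[0]));print(X.round(1),np.hypot(*d),np.degrees(A[-1]))
print("travel",A[1]-A[0])
E
```

```text
[565.5 115.9 185. ] 130.52192117505845 59.87716164207692
[443.7 121.  185. ] 130.7351895821262 115.52220186312694
travel 0.9711891642619961
```

The lever has travelled 0.97 rad from wherever it started (0 to 0.12), which fits the stop at 1.05. I'll push a second time, a little harder, to confirm it is really the stop.

```bash
python3 - <<'E'
from h import *
def T(phi,r=130):
    a=np.radians(phi);return C+r*np.array([np.cos(a),np.sin(a)])
x,y=T(85);manip.move_ptp([x,y,290],Q(85))
manip.servo_line([x,y,193],rate=120,force_limit=10)
for phi in [78,74,70,68,66,64,62]:
    x,y=T(phi)
    h=manip.servo_line([x,y,193],rate=60 if phi>72 else 25,frame=Q(phi),force_limit=20)
    S=readout.get_state();e=S["eef_pos"][:2]-C
    print(phi,h,round(S["t"],1),S["contact_force"].round(1),"tool angle",np.degrees(np.arctan2(e[1],e[0])).round(2))
    if h: break
x,y=T(82);manip.servo_line([x,y,193],rate=80);manip.servo_line([x,y,300],rate=150)
manip.move_ptp([370,40,420],[0.70710678,-0.70710678,0,0])
p=capture("wrist");cv2.imwrite("pics/k_c.png",cv2.resize(p["pixels"][0:150,230:430],None,fx=4,fy=4))
print(readout.get_state()["t"],readout.get_state()["contact_force"])
E
```

```text
78 False 41.7 [-0.1  0.2  0. ] tool angle 77.97
74 False 42.0 [-0.5  0.7  0.2] tool angle 74.1
70 False 42.5 [-7.2  3.6  3.2] tool angle 70.75
68 False 42.9 [-17.3  11.4   8.9] tool angle 70.28
66 True 43.1 [-4.1  1.6  3.3] tool angle 70.53
47.4583 [-0.44663415 -0.94899516 -0.60679018]
```

View pics/k_c.png

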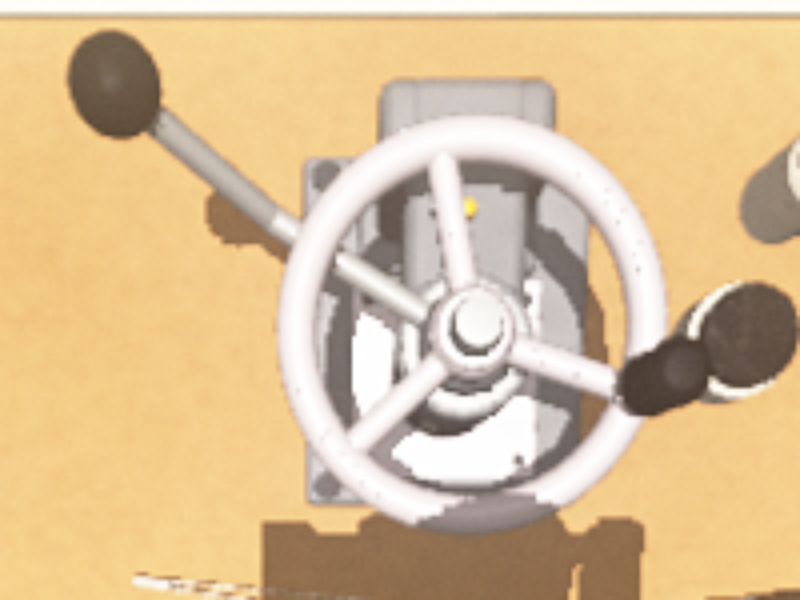

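The lever did not move at about 20 N, so it is against its stop: the ball is still at crop (114,84) and the handle at (655,380). Handing in.

```bash
python3 -c "
from h import *
workorder.finish_job();print(readout.get_state()['t'])"
```

```text
the job is handed in; nothing more can be done
the job is handed in; nothing more can be done
```

I turned the wheel one full turn clockwise, pushed the lock lever clockwise to its stop, and handed the job in. The clock read about 47.5 s of the allowed 72 s at the last reading before that.

- **Wheel:** I held the handle's revolving grip lightly (8 N) and led it round through 360°. In the last wrist pictures the handle and spokes stand where they were at the start, within a few millimetres.
- **Lock lever:** I pushed the ball with the jaws shut until it met a firm stop. A second push of about 20 N did not move it. From the pictures, it travelled about 0.97 rad from its starting position. That fits the stop at 1.05 if the lever started at about 0.08 rad in its free range.
- **Not measured:** I could not read the force of the foot on the puck or the joint angles directly. In the pictures, the bystanders near the press looked unmoved and the arm ended clear of everything. I did not check the spare puck, caliper or blower again at the end.
- **Detector disagreement:** The trained networks were often off for the knob, handle and wheel. For those I used positions read from the pictures, which agreed with the known sizes: 60 mm handle radius and 130 mm ball radius.

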